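# Clamp a vial in a hand-ratchet vial clamp

### The arm

A 7-joint arm with a two-finger parallel gripper is mounted at the origin on a cart in front of the work surface, level with it; the furniture and walls round the work are solid. World frame = base frame: x ahead of the robot, y to its left, z up, the work surface at z = 0. Lengths are in m, angles in rad, forces in N, time in s.
With the tool pointing down it reaches from about 0.4 to 0.85 m from the base axis. Payload 10.4 kg.
Tool frame: the origin (TCP) lies midway between the tips of the shut fingers; the grasp point (between the pads) lies 19 mm behind it (env.grip_depth is the distance from the TCP to the grasp point, in m); z points along the fingers, y is the line along which they close (so a half turn about z gives the same grasp; the last joint's range is limited). The gripper opens to 87 mm and grips with 3 to 60 N. Pads are 19 mm wide; open, the fingers measure 117 mm over their backs; the gripper's body (75 mm by 190 mm) begins 51 mm behind the grasp point.
Start: joints at [1.318, 0.332, -0.065, 1.46, 0.022, 1.35, -0.088], TCP at [0.142, -0.609, 0.223] pointing down, gripper open.
Joint ranges: [-2.6, 2.6], [-0.5, 2.12], [-1.47, 1.34], [0.16, 2.42], [-1.27, 4.41], [0.06, 2.06], [-2.6, 2.6]. Speed limits (rad/s): [2.22, 2.22, 2.79, 2.79, 3.14, 3.14, 3.14].

### API

Orientations are given as a 3x3 rotation matrix whose columns are the frame's x, y, z axes.
In Python, from plant import env gives the robot as it stands. The module is installed in compiled form; this text tells all that it offers. Calls block until the motion is done:
- env.movep(position, orientation): joint-space move of the TCP to a pose.
- env.movel(position, attitude=None, rate=0.15): straight line of the TCP; attitude=None keeps the orientation; rate is the mean speed in m/s.
- env.movej(angles): joint-space move.
- env.release() and env.grab(squeeze=None): open the fingers fully, or close them until they stop; squeeze is the grip in N (None keeps the last).
- env.sleep(seconds).
- env.ik(position, orientation): joint angles nearest the present ones, or None.
- env.snapshot(name): name is "scene" or "top"; returns a dict with "img" (420x560x3 uint8, red, green, blue), "range_z" (420x560 float32, m along the optical axis (not along the pixel's ray), 0 where there is no reading), "vertical_fov" (degrees; the focal length in pixels is half the picture's height over the tangent of half this angle, whatever the lens; pixels are square), "cx", "cy" (the principal point, pixels), "k1" (the pictures are not rectified: a ray, as slopes to the right and down, at radius r is drawn at 1 + k1 r^2 times it, then the intrinsics apply), "cam_to_world" (4x4, takes a point from camera to world coordinates). Camera axes: x right, y down, z forward; pixel columns grow to the right and rows downward; lengths in m; the calibration is good to about 2 mm. A picture is of the moment at which its call begins.
A pose or a line that the arm cannot do raises env.IKError and nothing moves.
- env.hand_in(): hands the job in; it is judged then, once.
Trained networks look in the newest picture that a camera, given by its name, has taken for a name from the list of things; names that differ only in an ending like _2 or _b are one class to them, and where a whole thing is asked for, a point or a joint stands for the part that bears it (a point fixed in the world has none). Each returns a list of dicts, best first, with "confidence" (0 to 1); they miss things now and then, are a little off and sometimes report something else, mostly with a low value. They report only what shows in the picture. A call takes as long as a camera call. They do not tell look-alikes from the thing itself.
- env.spot_in(camera, thing): "location" ([x, y, z] in m, in the coordinates of the camera as it stood for that picture, good to about 4 mm: the middle of the surface that is visible of it).
Readings, each from a call of its own:
- env.get_clock(): time.
- env.get_joint_pos(): joint angles.
- env.get_dq(): joint speeds.
- env.get_effort(): joint torques, N m.
- env.get_eef_pos(): TCP position.
- env.get_tcp_rot(): TCP orientation.
- env.get_force(): force on the tool from outside, world axes, zero at the start.
- env.get_moment(): the same for the moment, N m.
- env.get_finger_gap(): finger opening in m.
- env.get_grip_force(): force on a finger pad.
Only numpy, scipy, OpenCV 4.12 (cv2) and the standard library are available. Lean on these libraries where they do the work, as an engineer would, in place of code of your own. Each camera call takes 0.05 s, during which the arm holds its last target. There are 200 camera calls.

### The job

Clamp the loose capped vial upright in the hand-ratchet vial clamp, ready for its cap to be worked on. The clamp was left wound shut: first tip its weighted pawl right over, off the toothed wheel, then turn the bar knob back until the jaw is fully open, stand the vial in the gap, and tip the pawl back onto the wheel. Turn the knob forward click by click until the sprung pad grips the glass firmly and stop there without crushing it, never force the wheel back against the pawl, and leave the other things where they stand.

Things in the scene. Friction and masses are not known exactly. Their poses are not given: they have to be found in the camera images.
- vial_clamp: Hand-ratchet vial clamp, fixed: grey base plate 130 x 285 mm, top 12 mm above the bench, with dark gear housing, upward-toothed steel wheel (radius 51, top 43 mm) and black bar knob above it. Origin on the bench under the knob axis, z up, +y along the plate to the jaws; plate spans x -75 to 55, y -95 to 190 mm. The pawl is at its -x side, negative y. Offsets below are in this frame
- wheel_turn (a joint): Wheel and knob angle, rad: 0 = jaw fully open (solid stop), grows clockwise seen from above, closing the jaw 16 mm per rad; ends at 2.2, starts 1.2 to 1.4. Forward it clicks at 0.18 and every 0.209 after (3.4 mm of jaw); with the pawl down it cannot pass back over a click, and springs back to it under pad load. Friction 0.015 N m; each N of pad force adds 0.016 N m
- knob_grip (a point): Point on the knob axis, 80 mm above the bench, to grip the bar knob from above. The bar is 44 long, 14 thick, 31 mm high (60 to 91 mm above the bench); the point's x axis lies along the bar and turns with it. Within 40 mm of the axis nothing else is higher than 58 mm: open the fingers to about 40 mm, not wide, to miss the pawl
- pawl_tip (a joint): Pawl angle, rad, about a level hinge along the clamp's x at (-45, -42, 47) mm: 0 = toe down between teeth (up to 0.13 while riding on a tooth), 0.87 = tipped right over on its stop, toe clear of the wheel. The ball's weight keeps it at either end; it tips over near 0.47, moved by under 1 N at the ball
- pawl_ball (a point): Centre of the steel ball, 22 mm across, on the pawl's bent stem. Pawl down: (-58, -25, 89) mm in the clamp frame; tipped off: (-58, -63, 87) mm. It swings along the clamp's y on a 45 mm radius: push it sideways, with closed fingers or with the fingers either side of it, to -y to free the wheel, to +y to lay the pawl back
- pawl: The weighted steel pawl: a bell crank with a 10 mm wide toe on the wheel and a ball on its stem; origin on its hinge
- ratchet_wheel: Wheel with 30 saw teeth, and the knob; origin at the clamp's origin. Turning the wheel back while the toe is down loads toe and teeth, which stand 25 N (about 1.1 N m at the knob)
- pad: Sprung rubber-faced pad of the sliding jaw, 46 mm wide, top 48 mm above the bench. Origin at the clamp's origin when open, moving along +y with the jaw; its face is 90 mm along +y from there. Springs: 3.5 N per mm from first touch, about 12 N a click. It holds a vial firmly at 5 to 22 N; over 30 N the glass may crack
- vial_stand (a point): Top of the base plate (12 mm above the bench), 107 mm along +y from the knob axis: stand the vial here between the open jaws. The pad then pushes it into the V of the set jaw, 46 mm wide, top 46 mm above the bench, which is screwed down at an unknown place: the vial is touched on both sides after 7 to 17 mm of jaw travel from open, to be found by feel
- vial: The loose capped glass vial standing alone left of the clamp: body 27 mm across, white cap 29 mm across from 67 to 81 mm, 81 mm high, about 30 g. Origin at the centre of its foot, z up. Gripped with the fingertips 43 mm or more above its foot, they stay clear above the jaws
- open_vial: Bystander: a vial without a cap, 27 mm across, standing farther left; leave it
- white_bottle: Bystander: a white plastic bottle with a screw cap, 48 mm across, 95 mm high, behind the clamp; leave it
- bench_timer: Bystander: a small flat bench timer, 64 x 64 x 19 mm, right of the clamp; leave it
Not all that is in view belongs to the job. What is shaped like the vial but red is not meant.

How it is judged:
On the way, in this order (a step that is already met when the one before it is completed fails the run):
1. the pawl is tipped right over, off the wheel, before the wheel is turned back (value of joint pawl_tip above 0.75 rad and value of joint wheel_turn above 0.9 rad), for 0.2 s.
2. with the pawl off, the wheel is turned back until the jaw is fully open (value of joint pawl_tip above 0.75 rad and value of joint wheel_turn below 0.07 rad), for 0.2 s.
3. the vial stands upright in the gap, not yet gripped, with the pawl back on the wheel (x of vial in the frame of vial_clamp between -0.008 and 0.008 m and y of vial in the frame of vial_clamp between 0.095 and 0.135 m and z of vial in the frame of vial_clamp below 0.018 m and angle between vial's own z axis and vertical below 0.08 rad and value of joint pawl_tip below 0.22 rad and value of joint wheel_turn below 0.45 rad), for 0.1 s.
At the end, for the whole second after the job is handed in: The vial stands upright (0.08 rad) between the jaws, within 8 mm of the centre line; the pawl is down (under 0.22 rad); the pad presses the vial with 5 to 22 N; the vial is at rest; open vial, white bottle and timer are within 30 mm of their starts (x of vial in the frame of vial_clamp between -0.008 and 0.008 m and y of vial in the frame of vial_clamp between 0.095 and 0.135 m and z of vial in the frame of vial_clamp below 0.018 m and angle between vial's own z axis and vertical below 0.08 rad and value of joint pawl_tip below 0.22 rad and contact force between pad and vial between 5 and 22 N and linear speed of vial below 0.01 m/s and distance of each of open_vial, white_bottle, bench_timer from where it was at the start of the episode below 0.03 m); the robot touches nothing.
It fails at once if the pad crushes the vial (over 30 N) (contact force between pad and vial above 30 N).
It fails at once if the wheel is forced back against the pawl (over 25 N between toe and teeth) (contact force between pawl and ratchet_wheel above 25 N).
It fails at once if the vial is knocked over (angle between vial's own z axis and vertical above 0.6 rad).
It also fails if it takes over 72 s, if anything falls off the work surface, if the arm or the gripper's body presses on something with over 40 N, if the wrist force passes 120 N, or if a joint passes its speed limit or range.

## Working session

There is one attempt and no reset: what is moved stays moved. The work goes in short steps, each a Python script; the robot and the scene stay as the last script left them, time stands still between calls to the robot, and variables do not carry over. Pictures are saved under pics/ and viewed, at most 10 in all, crops included, and the job is handed in when it is done.

```bash
mkdir -p pics
cat > h.py <<'E'
import numpy as np, cv2
from plant import env
def world(s,p):
    T=np.array(s["cam_to_world"]); return (T@np.append(p,1))[:3]
def K(s):
    f=s["img"].shape[0]/2/np.tan(np.radians(s["vertical_fov"])/2)
    return np.array([[f,0,s["cx"]],[0,f,s["cy"]],[0,0,1]])
def cloud(s):
    # world points per pixel, undistorted (cv2 k1 model is the same)
    h,w=s["range_z"].shape
    u,v=np.meshgrid(np.arange(w),np.arange(h))
    p=cv2.undistortPoints(np.stack([u,v],-1).reshape(-1,1,2).astype(np.float64),K(s),np.array([s["k1"],0,0,0.]))[:,0]
    z=s["range_z"].reshape(-1)
    P=np.c_[p[:,0]*z,p[:,1]*z,z,np.ones(h*w)]@np.array(s["cam_to_world"]).T
    W=P[:,:3]; W[z<=0]=np.nan
    return W.reshape(h,w,3)
def pix(s,Pw):
    T=np.linalg.inv(np.array(s["cam_to_world"])); c=(T@np.append(Pw,1))[:3]
    r=cv2.projectPoints(c.reshape(1,1,3),np.zeros(3),np.zeros(3),K(s),np.array([s["k1"],0,0,0.]))[0]
    return r.ravel()
def save(img,name): cv2.imwrite("pics/"+name,np.ascontiguousarray(img[...,::-1]))
E
python3 - <<'E'
from h import *
import pickle
S={}
for c in("scene","top"):
    s=env.snapshot(c); S[c]=s; save(s["img"],c+"0.png")
    print(c,s["vertical_fov"],s["k1"],np.round(s["cam_to_world"],3).tolist())
    for t in("vial_clamp","ratchet_wheel","knob_grip","pawl_ball","pawl","pad","vial","open_vial","white_bottle","bench_timer"):
        for d in env.spot_in(c,t)[:4]:
            w=world(s,d["location"]); print(t,round(d["confidence"],2),w.round(3),pix(s,w).round(0))
pickle.dump(S,open("s0.pkl","wb"))
print(env.get_clock(), env.get_tcp_rot().round(3) if hasattr(env.get_tcp_rot(),'round') else env.get_tcp_rot())
E
```

```text
scene 48.34530218897624 -0.010613057415791497 [[-0.872, -0.275, 0.405, 0.149], [-0.49, 0.515, -0.704, 0.715], [-0.015, -0.812, -0.584, 0.711], [0.0, 0.0, 0.0, 1.0]]
vial_clamp 0.62 [ 0.536 -0.038  0.014] [300. 246.]
ratchet_wheel 0.71 [ 0.543 -0.083  0.04 ] [306. 226.]
knob_grip 0.8 [ 0.547 -0.082  0.039] [305. 226.]
knob_grip 0.25 [0.706 0.09  0.058] [206. 240.]
pawl_ball 0.55 [ 0.491 -0.104  0.055] [330. 223.]
pawl 0.59 [ 0.491 -0.102  0.052] [329. 224.]
pad 0.5 [0.568 0.013 0.035] [277. 247.]
pad 0.42 [ 0.546 -0.077  0.039] [304. 227.]
vial 0.9 [0.446 0.269 0.038] [264. 348.]
vial 0.68 [0.469 0.197 0.041] [274. 316.]
vial 0.56 [0.533 0.224 0.036] [238. 314.]
open_vial 0.54 [0.635 0.218 0.02 ] [198. 300.]
white_bottle 0.91 [0.701 0.092 0.059] [207. 241.]
white_bottle 0.56 [0.569 0.012 0.036] [277. 247.]
bench_timer 0.89 [ 0.433 -0.321  0.015] [383. 198.]
top 42.75511552475546 -0.046054601247738434 [[-0.013, -0.987, 0.158, 0.401], [-1.0, 0.011, -0.017, -0.016], [0.015, -0.159, -0.987, 1.248], [0.0, 0.0, 0.0, 1.0]]
vial_clamp 0.65 [ 0.542 -0.052  0.012] [284. 236.]
ratchet_wheel 0.9 [ 0.549 -0.095  0.04 ] [303. 231.]
knob_grip 0.67 [ 0.547 -0.095  0.041] [304. 232.]
knob_grip 0.17 [ 0.495 -0.109  0.065] [311. 254.]
pawl_ball 0.73 [ 0.547 -0.055  0.009] [285. 234.]
pawl_ball 0.54 [ 0.495 -0.108  0.064] [311. 254.]
pawl 0.51 [ 0.496 -0.108  0.065] [311. 254.]
pawl 0.31 [ 0.543 -0.053  0.011] [285. 235.]
pad 0.59 [0.572 0.002 0.044] [260. 221.]
vial 0.69 [0.451 0.257 0.08 ] [143. 275.]
vial 0.5 [0.476 0.182 0.077] [178. 264.]
vial 0.46 [0.535 0.212 0.079] [164. 236.]
open_vial 0.65 [0.647 0.213 0.012] [171. 193.]
open_vial 0.17 [ 0.44  -0.328  0.014] [405. 278.]
white_bottle 0.79 [0.708 0.072 0.072] [229. 160.]
bench_timer 0.61 [ 0.439 -0.328  0.016] [405. 278.]
1.1 [[ 0.974  0.228  0.   ]
 [ 0.228 -0.974 -0.   ]
 [ 0.     0.    -1.   ]]
```

Run:
```python
from h import *
import pickle
S=pickle.load(open("s0.pkl","rb"))
a=S["scene"]["img"][160:400,150:420]; b=S["top"]["img"][140:300,120:340]
save(cv2.resize(S["scene"]["img"],None,fx=1.4,fy=1.4),"sceneL.png")
save(cv2.resize(b,None,fx=3.5,fy=3.5,interpolation=cv2.INTER_CUBIC),"topcrop.png")
s=S["scene"]
save(cv2.resize(s["img"][280:390,180:330],None,fx=5,fy=5,interpolation=cv2.INTER_CUBIC),"vials.png")
```

```text
(no output)
```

View pics/sceneL.png

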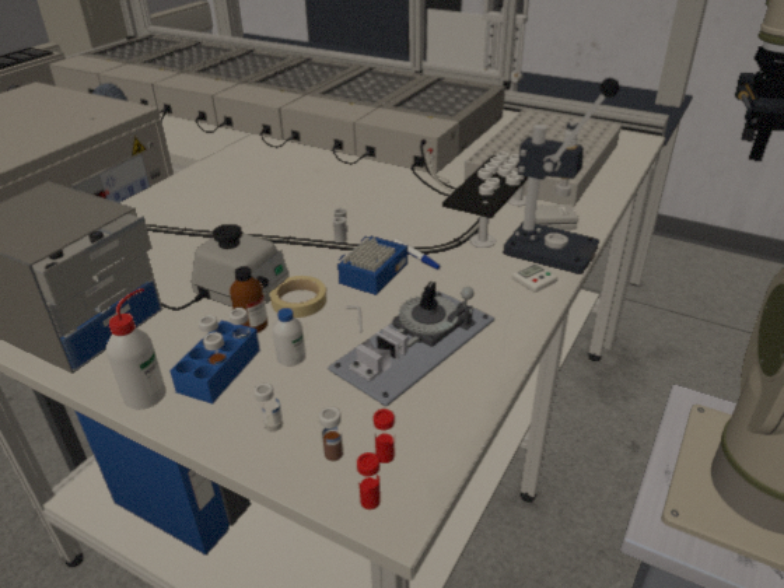

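View pics/topcrop.png

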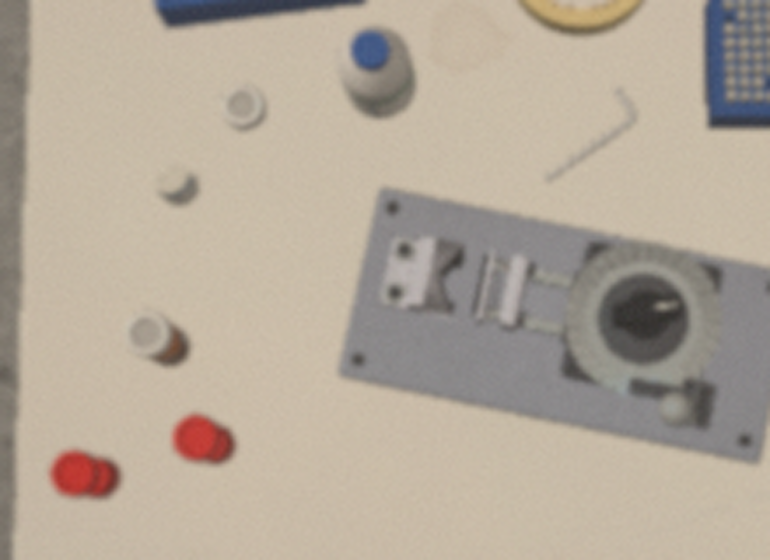

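View pics/vials.png

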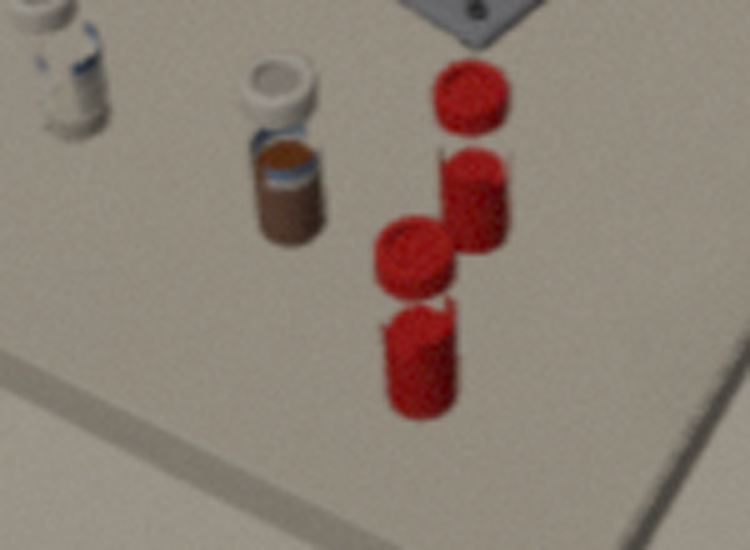

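Vial candidates in the scene picture: the red ones at (264,348) and (274,316) are excluded by colour. The open one at (190,285) has no cap. The brown-filled, white-capped one at (238,314) fits the description and stands alone left of the clamp, and the crop confirms it. Next I measure the clamp and the vial precisely.

Run:
```python
from h import *
import pickle
from scipy.optimize import least_squares
S=pickle.load(open("s0.pkl","rb"))
for c,s in S.items():
    W=cloud(s); P=W.reshape(-1,3)
    table=P[(abs(P[:,0]-.5)<.1)&(abs(P[:,1]-.12)<.04)&(abs(P[:,2])<.01)]; print(c,"table z",np.median(table[:,2]))
    near=(abs(P[:,0]-.55)<.16)&(abs(P[:,1]+.05)<.22)
    m=near&(P[:,2]>.0075)&(P[:,2]<.10)&(P[:,0]<.66)
    # keep only largest blob of raised pixels
    mi=m.reshape(W.shape[:2]).astype(np.uint8); mi=cv2.morphologyEx(mi,cv2.MORPH_OPEN,np.ones((3,3)))
    n,l,st,_=cv2.connectedComponentsWithStats(mi); k=1+np.argmax(st[1:,4]); q=P[(l==k).ravel()]
    q12=q[(q[:,2]<.017)]
    r=cv2.minAreaRect((q12[:,:2]*1000).astype(np.float32)); print("plate",r,"z",np.median(q12[:,2]),len(q12))
    print("corners",cv2.boxPoints(r).round(1).tolist())
    w=q[(abs(q[:,2]-.043)<.005)]; w=w[np.linalg.norm(w[:,:2]-[.553,-.095],axis=1)<.062]
    f=lambda p:np.minimum(0,0) 
    r2=cv2.minEnclosingCircle((w[:,:2]*1000).astype(np.float32)); print("wheel",r2,len(w))
    k=q[(q[:,2]>.082)]; print("high pts:",len(k))
    for nm,c0 in(("knob",[.553,-.095]),("ball",[.495,-.108])):
        kk=k[np.linalg.norm(k[:,:2]-c0,axis=1)<.03]
        if len(kk): print(nm,kk.mean(0).round(4),kk[:,2].max().round(4),len(kk),cv2.minAreaRect((kk[:,:2]*1000).astype(np.float32)))
    v=P[(np.linalg.norm(P[:,:2]-[.535,.212],axis=1)<.03)]
    cap=v[v[:,2]>.073]; print("cap",cv2.minEnclosingCircle((cap[:,:2]*1000).astype(np.float32)),cap.mean(0).round(4),np.percentile(cap[:,2],[50,95]),len(cap))
    body=v[(v[:,2]<.06)&(v[:,2]>.01)]; 
    if len(body)>10: 
        o=least_squares(lambda p:np.linalg.norm(body[:,:2]-p,axis=1)-.0135,[.535,.212],loss="soft_l1",f_scale=.002).x; print("body",o.round(4))
    capside=v[(v[:,2]<.079)&(v[:,2]>.068)]
```

```text
scene table z 0.0011966046057660384
plate ((548.1788940429688, -44.921417236328125), (288.99560546875, 131.5510711669922), 77.20203399658203) z 0.01341703613305878 2180
corners [[452.0, -171.3000030517578], [580.2999877929688, -200.39999389648438], [644.2999877929688, 81.4000015258789], [516.0, 110.5999984741211]]
wheel ((545.9531860351562, -95.61531066894531), 54.25782012939453) 658
high pts: 97
knob [ 0.5461 -0.0886  0.0901] 0.096 97 ((547.876220703125, -91.83464813232422), (16.087509155273438, 47.15576171875), 10.744511604309082)
cap ((537.5319213867188, 220.6676483154297), 15.442734718322754) [0.5362 0.2211 0.0797] [0.07997575 0.0833036 ] 180
body [0.5371 0.2194]
top table z 0.00012996686430066795
plate ((550.4791259765625, -46.575927734375), (285.0634765625, 130.3360137939453), 77.5133056640625) z 0.01231726564502722 3933
corners [[456.0, -171.60000610351562], [583.2999877929688, -199.8000030517578], [644.9000244140625, 78.5], [517.7000122070312, 106.69999694824219]]
wheel ((549.1441040039062, -95.67497253417969), 51.56278991699219) 927
high pts: 171
knob [ 0.5492 -0.0946  0.0907] 0.0969 133 ((549.4910888671875, -94.6091537475586), (15.037725448608398, 43.06700134277344), 9.218186378479004)
ball [ 0.4861 -0.1098  0.0957] 0.0998 38 ((486.7724304199219, -109.99401092529297), (19.662700653076172, 19.65880012512207), 88.27983093261719)
cap ((538.9552001953125, 218.333984375), 14.444321632385254) [0.539  0.2182 0.0793] [0.07908184 0.08353444] 138
body [0.5398 0.2199]
```

```bash
cat >> h.py <<'E'
A=np.radians(77.4); CY=np.array([np.cos(A),np.sin(A),0]); CX=np.array([np.sin(A),-np.cos(A),0]); O=np.array([.549,-.095,0])
def C(x,y,z): # clamp mm -> world m
    return O+(x*CX+y*CY)/1000+np.array([0,0,z/1000])
def R(deg): # tool down, closing line at world angle deg
    a=np.radians(deg); y=np.array([np.cos(a),np.sin(a),0]); z=np.array([0,0,-1.]); return np.c_[np.cross(y,z),y,z]
def toC(p): d=np.array(p)-O; return np.array([d@CX,d@CY,d[2]])*1000
E
python3 - <<'E'
from h import *
import pickle
S=pickle.load(open("s0.pkl","rb"))
hi=0
for s in S.values():
    P=cloud(s).reshape(-1,3); P=P[np.isfinite(P[:,0])]
    r=np.hypot(P[:,0],P[:,1]); a=np.degrees(np.arctan2(P[:,1],P[:,0]))
    m=(r>.4)&(r<.75)&(a>-70)&(a<-5)
    q=P[m&(P[:,2]>.1)]; print(len(q), q.max(0) if len(q) else "", q.min(0) if len(q) else "")
    if len(q): hi=max(hi,np.percentile(q[:,2],99))
for base in(0,180):
    for d in(2,40,77.4,99,135,168,180):
        q=env.ik(C(0,0,80),R(d+base)); print(d+base,None if q is None else np.round(q,2))
print("hi",hi,env.get_clock())
env.movel([.142,-.609,.36],rate=.2)
print(env.get_eef_pos(),env.get_force(),env.get_moment(),env.get_clock())
E
```

```text
1992 [ 0.6023401  -0.10051726  0.37777969] [ 0.36231181 -0.46898868  0.10028408]
2704 [ 0.60191177 -0.10203258  0.3782797 ] [ 0.36227346 -0.49667641  0.10008893]
2 [ 0.68  0.4  -0.7   1.77  0.29  1.07 -0.09]
40 [ 0.7   0.41 -0.74  1.77  0.31  1.08  0.56]
77.4 [ 0.76  0.43 -0.81  1.77  0.35  1.09  1.18]
99 [ 0.79  0.44 -0.85  1.77  0.37  1.1   1.54]
135 [ 1.04  0.66 -1.24  1.76  0.66  1.22  1.97]
168 [ 1.04  0.66 -1.24  1.76  0.66  1.22  2.55]
180 [-0.81  0.58  1.17  1.85 -0.59  1.12 -2.57]
182 [-0.81  0.58  1.17  1.85 -0.59  1.12 -2.54]
220 [ 0.55  0.36 -0.55  1.78  0.21  1.06 -2.52]
257.4 [ 0.62  0.38 -0.63  1.78  0.25  1.06 -1.89]
279 [ 0.63  0.38 -0.65  1.78  0.26  1.07 -1.52]
315 [ 0.65  0.39 -0.67  1.78  0.27  1.07 -0.9 ]
348 [ 0.67  0.4  -0.69  1.78  0.29  1.07 -0.33]
360 [ 0.68  0.4  -0.7   1.77  0.29  1.07 -0.13]
hi 0.3743751671095334 1.1
[ 0.14191112 -0.60870364  0.358594  ] [-0.38072139  0.73783106 -1.03942749] [-0.03766077 -0.00043203  0.03788509] 1.9333
```

Run:
```python
from h import *
import pickle
S=pickle.load(open("s0.pkl","rb"))
P=np.vstack([cloud(s).reshape(-1,3) for s in S.values()]); P=P[np.isfinite(P[:,0])]
P=P[(P[:,0]>.1)&(P[:,0]<.85)&(P[:,1]>-.75)&(P[:,1]<-.15)]
for z0 in(.1,.2,.25,.3,.36,.42,.5):
    q=P[P[:,2]>z0]; print(z0,len(q),np.percentile(q,[1,99],axis=0).round(3).tolist() if len(q) else "")
x,y=P[:,0],P[:,1]
H=np.full((12,15),0.)
for p in P:
    i=int((p[1]+.75)/.05); j=int((p[0]-.1)/.05)
    if 0<=i<12 and 0<=j<15: H[i,j]=max(H[i,j],p[2])
print((H*100).astype(int))
```

```text
0.1 9622 [[0.119, -0.681, 0.101], [0.83, -0.397, 0.468]]
0.2 6009 [[0.116, -0.671, 0.202], [0.522, -0.396, 0.474]]
0.25 3572 [[0.113, -0.677, 0.252], [0.504, -0.395, 0.477]]
0.3 2662 [[0.114, -0.679, 0.301], [0.408, -0.395, 0.479]]
0.36 1409 [[0.131, -0.608, 0.36], [0.39, -0.395, 0.481]]
0.42 470 [[0.146, -0.612, 0.421], [0.186, -0.562, 0.483]]
0.5 0 
[[ 0  0  0  0  0  0  0  6  0  0  0  6  6  0 10]
 [24 33  0  0  0  0  0  7  6  9  9  9  6  1 10]
 [38 47  0  0  0  0  0  3  0 11 11 10  1  3  9]
 [44 48  0  0  0  0  3  3  3 11 11 10  1  2  3]
 [38 39  0  0  0  2  3  3  3 11 11  9  0  0  0]
 [ 0  0  0  0  0  3 27 26 26 11 11 10  0  0  0]
 [ 0  0  0  0  0 37 33 26 26 11 11  9  0  0  0]
 [ 0  0  0  0  0 37 28 22  3 10  9 10  0  0  0]
 [ 0  0  0  0  0  1  2  2  0  0  1  2  2  0  0]
 [ 0  0  0  0  0  0  2  1  0  0  1  5  5  5  5]
 [ 0  0  0  0  0  0  0  0  0  0  0  6 13  6  1]
 [ 0  0  0  0  0  0  0  1  1  2  0  6  6  6  0]]
```

Run:
```python
from h import *
env.grab(10)
env.movel([.142,-.609,.455],rate=.3)
print(env.get_clock())
p=C(-58,10,0)
env.movel([p[0],p[1],.40],rate=.35)
print(env.get_clock(),env.get_joint_pos())
env.movel(C(-58,10,105),R(257.4),rate=.25)
print("gap",env.get_finger_gap(),env.get_eef_pos(),toC(env.get_eef_pos()),np.round(env.get_force(),1),env.get_clock())
env.movel(C(-58,8,81),rate=.15)
print(np.round(env.get_force(),1))
for y in(-10,-25,-38):
    env.movel(C(-58,y,81),rate=.08); print(y,np.round(env.get_force(),1),toC(env.get_eef_pos()).round(1))
s=env.snapshot("scene"); save(cv2.resize(s["img"][130:270,230:420],None,fx=4,fy=4,interpolation=cv2.INTER_CUBIC),"pawl1.png")
print(env.get_clock())
```

```text
3.925
5.9167 [ 0.67943991  0.06030787 -0.65167612  1.42719387  0.0373585   1.66646032
 -1.31048609]
gap 0.0005312584892703488 [ 0.49526202 -0.07272055  0.10606845] [-57.30390514  10.0203097  106.06844895] [0.3 0.4 0.1] 7.25
[0.2 0.  0. ]
-10 [1.3 0.  0.2] [-57.7 -10.4  81.5]
-25 [-0.5  0.9  0.7] [-58.  -25.3  81. ]
-38 [ 0.1 -0.3 -0. ] [-58.  -38.2  81. ]
8.625
```

View pics/pawl1.png

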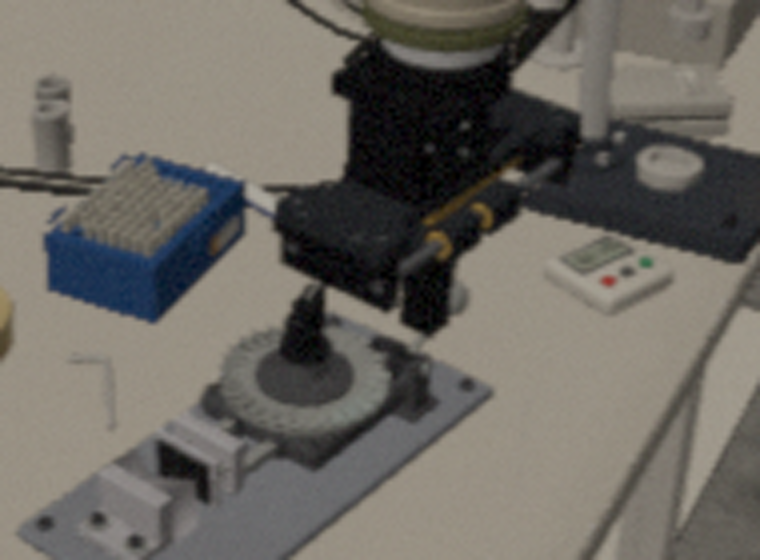

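The pawl looks tipped: the ball sits behind the fingers at crop (457,297) and the toe is lifted at about (400,350). I'll confirm that with depth, then grip the bar lengthwise and turn it back.

Run:
```python
from h import *
env.movel(C(-58,-34,130),rate=.25)
env.movel(C(0,0,150),R(279.2),rate=.25)
env.release()
s=env.snapshot("scene"); P=cloud(s).reshape(-1,3); Q=(P-O)@np.c_[CX,CY,[0,0,1]]*1000
for nm,cx,cy in(("tip",-58,-63),("down",-58,-25)):
    m=(np.hypot(Q[:,0]-cx,Q[:,1]-cy)<14)&(Q[:,2]>72)&(Q[:,2]<104); print(nm,m.sum(),Q[m].mean(0).round(1) if m.any() else "")
s=env.snapshot("top"); P=cloud(s).reshape(-1,3); Q=(P-O)@np.c_[CX,CY,[0,0,1]]*1000
m=(np.hypot(Q[:,0]+58,Q[:,1]+63)<14)&(Q[:,2]>72)&(Q[:,2]<104); print("top tip",m.sum())
print(env.get_clock(),env.get_joint_pos().__repr__())
env.movel(C(0,0,66),rate=.15)
print(np.round(env.get_force(),1),toC(env.get_eef_pos()).round(1))
env.grab(20)
print("gap",env.get_finger_gap(),env.get_grip_force(),np.round(env.get_force(),1),np.round(env.get_moment(),3),env.get_clock())
```

```text
tip 79 [-60.9 -57.2  91.1]
down 9 [-50.  -19.7  74. ]
top tip 0
11.125 array([ 0.64736115,  0.30504008, -0.65591962,  1.7089987 ,  0.19822148,
        1.19485172, -1.46968114])
[ 0.1 -0.6  0.4] [ 0.5  0.2 66.8]
gap 0.043514921278617565 19.97913092840463 [ 1.3 -2.3 -0.8] [-0.367 -0.186  0.017] 12.625
```

Run:
```python
from h import *
q0=np.array(env.get_joint_pos()); t=0; m0=env.get_moment()[2]
def turn(t):
    q=q0.copy(); q[6]+=t; env.movej(q)
for t in [.3,.6,.9,1.0]+list(np.arange(1.06,1.5,.05)):
    turn(t); m=env.get_moment()[2]; print(round(t,2),round(m,3),np.round(env.get_force(),1),round(env.get_finger_gap(),4),round(env.get_clock(),2))
    if abs(m-m0)>.35: break
r=env.get_tcp_rot(); print("yaw",np.degrees(np.arctan2(r[1][1],r[0][1])),toC(env.get_eef_pos()).round(1))
```

```text
0.3 0.014 [ 1.2 -1.2  0.1] 0.0437 13.02
0.6 0.026 [ 0.6 -1.6 -0.1] 0.044 13.41
0.9 0.006 [ 1.  -1.5  0.1] 0.0437 13.8
1.0 -0.028 [ 0.9 -2.  -0.6] 0.0441 14.05
1.06 -0.002 [ 1.3 -2.3 -0.4] 0.0438 14.3
1.11 0.002 [ 2.  -2.6 -0.4] 0.0435 14.55
1.16 0.05 [ 2.  -1.6 -0.6] 0.0439 14.8
1.21 -0.284 [ 1.2 -3.  -0.7] 0.0438 15.05
1.26 -0.563 [ 1.7 -2.8 -0.4] 0.044 15.3
yaw -8.813564074129943 [ 0.3 -0.5 66. ]
```

Run:
```python
from h import *
q=np.array(env.get_joint_pos()); q[6]-=.07; env.movej(q)
print("m",env.get_moment()[2])
env.grab(3); print(env.get_grip_force())
env.movel(C(0,0,102),rate=.1); print(np.round(env.get_force(),1),env.get_clock())
V=np.array([.5382,.2193,0])
env.movel(C(0,30,160),rate=.3)
env.release()
env.movep(V+[0,0,.15],R(77.4)); print(env.get_clock(),env.get_joint_pos()[6])
s=env.snapshot("top"); P=cloud(s).reshape(-1,3); Q=(P-O)@np.c_[CX,CY,[0,0,1]]*1000
m=(np.hypot(Q[:,0],Q[:,1])<28)&(Q[:,2]>83)&(Q[:,2]<100)
r=cv2.minAreaRect(P[m][:,:2].astype(np.float32)*1000); print("bar",r,m.sum())
m=(np.hypot(Q[:,0]+58,Q[:,1]+63)<14)&(Q[:,2]>90)&(Q[:,2]<104); print("ball tip",m.sum(),Q[m].mean(0))
s2=env.snapshot("scene"); save(s2["img"],"c1.png")
for c,ss in(("scene",s2),("top",s)):
    for d in env.spot_in(c,"vial"): w=world(ss,d["location"]); print(c,round(d["confidence"],2),w.round(3))
env.movel(V+[0,0,.047],rate=.12); print(np.round(env.get_force(),1))
env.grab(8); print("gap",env.get_finger_gap(),env.get_grip_force(),np.round(env.get_force(),1),env.get_eef_pos(),env.get_clock())
```

```text
m 0.0006527505558157811
2.973242046427913
[ 0.3 -1.  -0.1] 16.275
19.2583 0.5888443842682165
bar ((549.63232421875, -94.74024963378906), (15.149415016174316, 43.4102897644043), 75.56524658203125) 133
ball tip 74 [-57.27289292 -62.75233014  95.16507154]
scene 0.87 [0.531 0.221 0.037]
scene 0.62 [0.446 0.272 0.041]
scene 0.58 [0.47  0.197 0.036]
top 0.73 [ 0.548 -0.052  0.011]
[ 0.1 -0.5 -0.2]
gap 0.027827480228161422 7.987178352996125 [ 0.4  0.  -0.5] [0.53823244 0.21927021 0.04700241] 21.4667
```

Run:
```python
from h import *
env.movel([.5382,.2193,.14],rate=.2)
print("gap",env.get_finger_gap(),np.round(env.get_force(),2))
env.movel(C(0,107,140),rate=.25)
env.movel(C(0,107,75),rate=.15)
f0=np.array(env.get_force())
for z in(62,60.5,59.5,59,58.5):
    env.movel(C(0,107,z),rate=.06); f=np.array(env.get_force()); print(z,np.round(f-f0,2),toC(env.get_eef_pos()).round(1))
    if f[2]-f0[2]>1.5: break
env.release(); env.sleep(.2)
env.movel(C(0,107,160),rate=.25)
print(env.get_clock())
for c in("scene","top"):
    s=env.snapshot(c); P=cloud(s).reshape(-1,3); Q=(P-O)@np.c_[CX,CY,[0,0,1]]*1000
    m=(np.hypot(Q[:,0],Q[:,1]-107)<25)&(Q[:,2]>80)&(Q[:,2]<100); print(c,"cap",m.sum(),np.percentile(Q[m],[2,50,98],axis=0).round(1).tolist() if m.any() else "")
    if c=="scene": save(cv2.resize(s["img"][130:270,230:420],None,fx=4,fy=4,interpolation=cv2.INTER_CUBIC),"placed.png")
```

```text
gap 0.02803277291502746 [-0.95 -0.66 -1.45]
62 [ 0.76 -0.01 -0.66] [-1.000e-01  1.069e+02  6.180e+01]
60.5 [ 0.3  -0.79 -1.74] [1.00e-01 1.07e+02 6.06e+01]
59.5 [ 0.46 -0.97 -1.19] [ -0.  107.   59.5]
59 [ 0.32 -0.96 -0.92] [ -0. 107.  59.]
58.5 [ 0.31 -1.33  2.34] [  0.3 107.1  58.8]
26.9667
scene cap 139 [[-15.3, 95.9, 82.6], [-3.8, 110.7, 91.6], [11.0, 122.2, 95.8]]
top cap 0
```

View pics/placed.png

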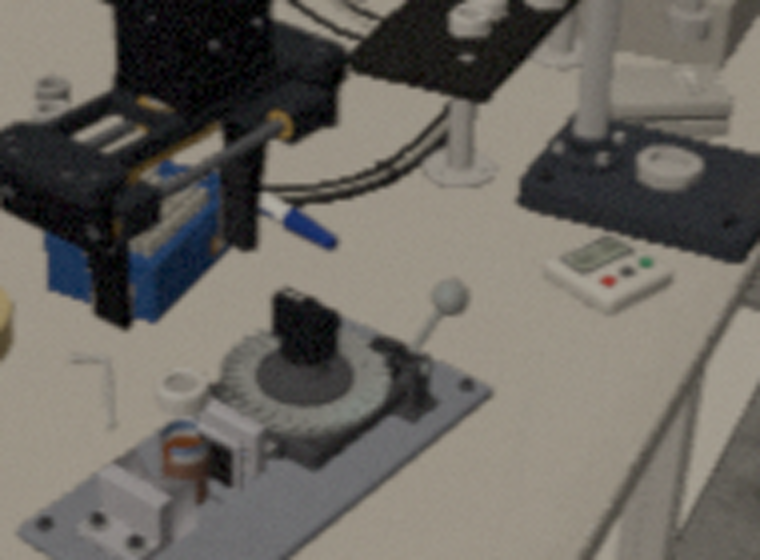

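Run:
```python
from h import *
env.movel(C(-58,-97,150),rate=.35)
env.grab(10)
env.movel(C(-58,-97,81),rate=.2); print(np.round(env.get_force(),1))
for y in(-82,-65,-50):
    env.movel(C(-58,y,81),rate=.09); print(y,np.round(env.get_force(),1))
env.movel(C(-58,-60,81),rate=.15)
env.movel(C(-58,-60,150),rate=.3)
env.movel(C(0,0,150),R(77.4),rate=.3)
env.release()
s=env.snapshot("scene"); P=cloud(s).reshape(-1,3); Q=(P-O)@np.c_[CX,CY,[0,0,1]]*1000
for nm,cx,cy in(("tip",-58,-63),("down",-58,-25)):
    m=(np.hypot(Q[:,0]-cx,Q[:,1]-cy)<14)&(Q[:,2]>72)&(Q[:,2]<104); print(nm,m.sum(),Q[m].mean(0).round(1) if m.any() else "")
save(cv2.resize(s["img"][130:270,230:420],None,fx=4,fy=4,interpolation=cv2.INTER_CUBIC),"pawl2.png")
print(env.get_clock(),np.round(env.get_joint_pos(),2))
```

```text
[0.1 0.4 0. ]
-82 [ 0.5 -0.7 -0.1]
-65 [-0.7 -0.8 -1.1]
-50 [ 0.1  0.6 -0.1]
tip 0 
down 69 [-61.9 -20.5  95.1]
33.4417 [ 0.88  0.39 -0.96  1.7   0.34  1.23  1.19]
```

View pics/pawl2.png

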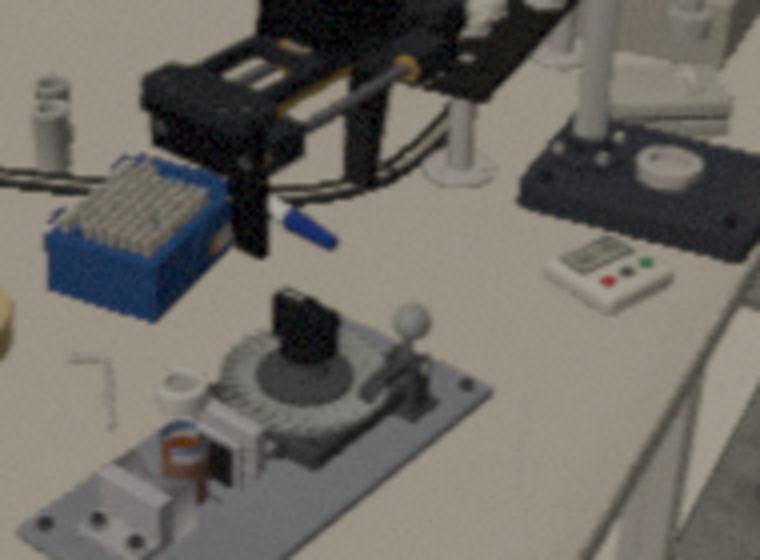

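The pawl is back down on the wheel (ball at crop (411,322)) and the vial stands upright. Now I grip across the bar and wind forward.

```bash
cat >> h.py <<'E'
def yaw():
    r=np.array(env.get_tcp_rot()); return np.degrees(np.arctan2(r[1,1],r[0,1]))
def mz(n=5):
    a=[]
    for _ in range(n): env.sleep(.02); a.append(env.get_moment()[2])
    return np.mean(a)
E
python3 - <<'E'
from h import *
env.movel(C(0,0,67),R(77.4),rate=.2)
env.grab(50); env.sleep(.1)
m0=mz(); y0=yaw(); q0=np.array(env.get_joint_pos())
np.save("q0.npy",np.append(q0,[m0,y0]))
print("gap",env.get_finger_gap(),round(m0,3),round(y0,2),np.round(env.get_force(),1),env.get_clock())
for t in [.1,.2,.3,.38]+list(np.arange(.42,.95,.04)):
    q=q0.copy(); q[6]-=t; env.movej(q); m=mz(); print(round(t,3),round(np.radians(y0-yaw()),3),round(m-m0,3),round(env.get_clock(),2))
    if abs(m-m0)>.13: break
E
```

```text
gap 0.013777573808709141 0.012 77.38 [-0.4 -2.5  0.9] 35.3667
0.1 0.097 -0.02 35.7
0.2 0.196 -0.027 36.03
0.3 0.296 -0.014 36.37
0.38 0.377 -0.032 36.7
0.42 0.418 -0.03 37.03
0.46 0.458 -0.024 37.37
0.5 0.498 -0.031 37.7
0.54 0.538 -0.043 38.03
0.58 0.578 -0.028 38.37
0.62 0.618 -0.031 38.7
0.66 0.658 -0.014 39.03
0.7 0.698 -0.02 39.37
0.74 0.738 -0.0 39.7
0.78 0.778 -0.001 40.03
0.82 0.818 -0.034 40.37
0.86 0.858 -0.016 40.7
0.9 0.898 -0.05 41.03
0.94 0.938 -0.023 41.37
```

Run:
```python
from h import *
d=np.load("q0.npy"); q0,m0,y0=d[:7],d[7],d[8]
L=[]
for t in np.arange(.97,1.24,.03):
    q=q0.copy(); q[6]-=t; env.movej(q); m=mz(10)-m0; L.append(m); print(round(t,3),round(np.radians(y0-yaw()),3),round(m,3),round(env.get_finger_gap(),4),round(env.get_clock(),2))
    if m>.14: break
```

```text
0.97 0.968 -0.024 0.0134 41.78
1.0 0.998 -0.016 0.0137 42.2
1.03 1.028 -0.009 0.0136 42.62
1.06 1.058 -0.019 0.0133 43.03
1.09 1.088 -0.023 0.0136 43.45
1.12 1.118 -0.008 0.0133 43.87
1.15 1.148 0.04 0.0136 44.28
1.18 1.178 0.054 0.0136 44.7
1.21 1.208 0.101 0.0139 45.12
1.24 1.238 0.093 0.0135 45.53
```

Run:
```python
from h import *
d=np.load("q0.npy"); q0,m0,y0=d[:7],d[7],d[8]
for t in (1.27,1.30,1.33,1.355):
    q=q0.copy(); q[6]-=t; env.movej(q); m=mz(10)-m0; print(round(t,3),round(np.radians(y0-yaw()),3),round(m,3),round(env.get_finger_gap(),4),round(env.get_clock(),2))
    if m>.26: break
```

```text
1.27 1.268 0.129 0.0139 45.95
1.3 1.298 0.156 0.0135 46.37
1.33 1.328 0.18 0.0131 46.78
1.355 1.353 0.208 0.0138 47.2
```

Run:
```python
from h import *
d=np.load("q0.npy"); q0,m0,y0=d[:7],d[7],d[8]
last=.208
for t in np.arange(1.335,1.22,-.02):
    q=q0.copy(); q[6]-=t; env.movej(q); m=mz(8)-m0; print(round(t,3),round(m,3),round(env.get_clock(),2))
    if last-m>.06 or m<0: break
    last=m
```

```text
1.335 0.233 47.58
1.315 0.196 47.97
1.295 0.2 48.35
1.275 0.188 48.73
1.255 0.172 49.12
1.235 0.151 49.5
```

Run:
```python
from h import *
d=np.load("q0.npy"); q0,m0,y0=d[:7],d[7],d[8]
for t in (1.215,1.195,1.175):
    q=q0.copy(); q[6]-=t; env.movej(q); m=mz(8)-m0; print(round(t,3),round(m,3),round(env.get_clock(),2),np.round(env.get_force(),1))
    if m<.05: break
```

```text
1.215 -0.111 49.88 [ 5.8  2.2 -4.4]
```

Run:
```python
from h import *
d=np.load("q0.npy"); q0,m0,y0=d[:7],d[7],d[8]
q=q0.copy(); q[6]-=1.228; env.movej(q); print(round(mz()-m0,3))
env.grab(3); print(env.get_grip_force())
env.movel(C(0,0,102),rate=.1)
env.movel(C(-40,0,260),rate=.3); env.sleep(.2)
for c in("scene","top"):
    s=env.snapshot(c); P=cloud(s).reshape(-1,3); Q=(P-O)@np.c_[CX,CY,[0,0,1]]*1000
    m=(np.hypot(Q[:,0],Q[:,1])<28)&(Q[:,2]>83)&(Q[:,2]<100)
    print(c,"bar",cv2.minAreaRect(P[m][:,:2].astype(np.float32)*1000) if m.any() else "")
    m=(np.hypot(Q[:,0],Q[:,1]-115)<25)&(Q[:,2]>88)&(Q[:,2]<100); print("cap",m.sum(),Q[m].mean(0).round(1) if m.any() else "")
    m=(np.hypot(Q[:,0]+58,Q[:,1]+25)<14)&(Q[:,2]>72)&(Q[:,2]<104); print("ball down",m.sum())
    if c=="scene": save(cv2.resize(s["img"][130:270,230:420],None,fx=4,fy=4,interpolation=cv2.INTER_CUBIC),"end.png")
print(env.get_clock())
```

```text
0.11
3.005146557916305
scene bar ((548.5682983398438, -92.19013977050781), (16.381267547607422, 46.18385314941406), 11.884099006652832)
cap 111 [ -2.4 123.2  92.4]
ball down 70
top bar 
cap 126 [  1.  120.2  92.3]
ball down 0
51.925
```

View pics/end.png

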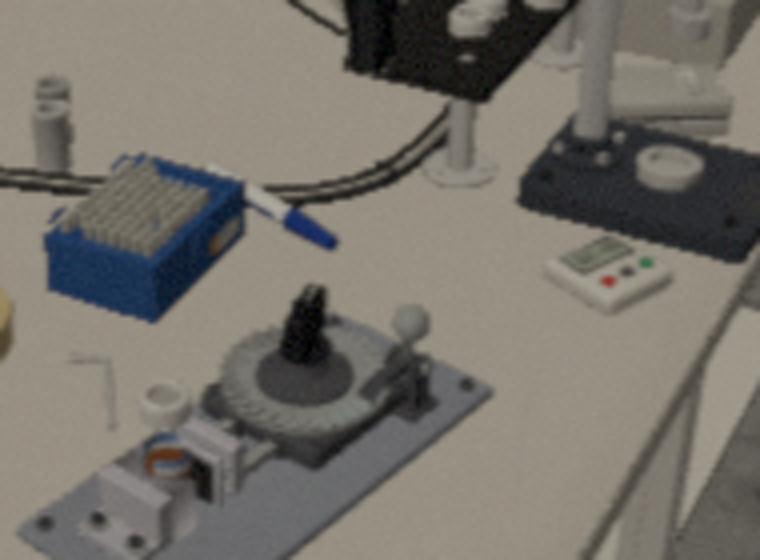

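```bash
python3 -c "
from plant import env
print(env.hand_in())"
```

```text
the job is handed in; nothing more can be done
None
```

I handed the job in at about 52 s (limit 72 s): the vial stands upright in the clamp with the pawl down on the click at about 1.225 rad, and I estimate the pad force from the knob torque at about 10 N. The hand-in gave no verdict back.

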